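# Fetch the mountant jar from behind the reagent bottles and put it on to warm

## Task

The squat jar of mounting jelly stands in the grey spill tray, hemmed in by three reagent bottles. Move the three bottles upright onto the steel tray, then stand the jar upright in the middle of the hotplate to warm, and then put each bottle back upright on the very spot it came from. Set everything down gently, knock nothing over, and leave the glass staining dish where it is.

Things in the scene. Friction and masses are not known exactly. Their poses are not given: they have to be found in the camera images.
- amber_bottle: Loose round amber-glass bottle with paper label band and black round screw cap: body 58 mm across and 108 mm tall, narrow neck, cap 34 mm across from 124 to 150 mm height (top). Origin: centre of the underside, z up. About 0.3 kg. Starts upright in the spill tray next to the jar; the three bottles change places among themselves between starts.
- square_bottle: Loose square white plastic bottle with white round screw cap: body 52 x 52 mm, 106 mm tall, cap 38 mm across from 116 to 138 mm height (top). Origin: centre of the underside, z up, x and y square to the flat sides. About 0.3 kg. Starts upright in the spill tray next to the jar.
- metal_bottle: Loose round bare-aluminium bottle with sloping shoulder and black round screw cap: body 56 mm across and 102 mm tall, cap 30 mm across from 112 to 132 mm height (top). Origin: centre of the underside, z up. About 0.3 kg. Starts upright in the spill tray next to the jar.
- jar: Loose squat round amber-glass jar with white screw lid, the jar to be fetched: glass 48 mm across, lid 50 mm across from 36 to 52 mm height (top). Origin: centre of the underside, z up. About 0.15 kg. Starts in the spill tray; one bottle stands about 67 mm (centre to centre) from it on the robot's side and one as near on each side of it, so that a gripper does not fit between them.
- spill_tray: Fixed grey plastic spill tray, open box 200 mm along its x, 330 mm along its y, walls 5 mm thick and 30 mm high, inner floor 5 mm above the bench. Origin: centre of the underside, on the bench. The jar, the three bottles and the staining dish stand in it at the start.
- steel_tray: Fixed low empty stainless tray, the side place for the bottles: 280 mm along its x, 150 mm along its y, rim 18 mm high and 4 mm thick, inner floor 4 mm above the bench. Origin: centre of the underside, on the bench. It stands left or right of the spill tray, the hotplate on the other side.
- hotplate: Fixed white hotplate (cold now) with a round aluminium plate, 132 mm across, its flat top 92 mm above the bench. Origin: on the bench straight below the centre of the round plate, z up; the 170 mm square housing is 68 mm high and the control panel with two knobs reaches 155 mm from the origin towards its -x.
- staining_dish: Loose glass staining dish with glass lid, 99 x 72 mm, 74 mm high at its lid knob, in the same spill tray: to be left alone. Origin: centre of the underside.
There are look-alikes about, which are no part of the job. Leave any brown or red look-alike of the jar alone.

How it is judged:
On the way, in this order (a step that is already met when the one before it is completed fails the run):
1. all three bottles stand upright on the steel tray (x of amber_bottle in the frame of steel_tray between -0.125 and 0.125 m and y of amber_bottle in the frame of steel_tray between -0.06 and 0.06 m and z of each of amber_bottle, square_bottle, metal_bottle in the frame of steel_tray below 0.01 m and angle between each of amber_bottle, square_bottle, metal_bottle's own z axis and vertical below 0.1 rad and x of square_bottle in the frame of steel_tray between -0.125 and 0.125 m and y of square_bottle in the frame of steel_tray between -0.06 and 0.06 m and x of metal_bottle in the frame of steel_tray between -0.125 and 0.125 m and y of metal_bottle in the frame of steel_tray between -0.06 and 0.06 m), for 0.2 s.
2. with the bottles still on the steel tray, the jar stands released in the middle of the hotplate (all of step 1 and horizontal distance between jar and hotplate below 0.015 m and z of jar in the frame of hotplate between 0.088 and 0.096 m and angle between jar's own z axis and vertical below 0.1 rad and contact force between jar and the fingers below 0.1 N), for 0.2 s.
At the end, for the whole second after the job is handed in: The jar stands upright on the hotplate's round plate, its centre within 15 mm of the plate's; each bottle stands upright in the spill tray within 15 mm of where it stood at the start; all are released and at rest; the staining dish within 12 mm of its start (horizontal distance between jar and hotplate below 0.015 m and z of jar in the frame of hotplate between 0.088 and 0.096 m and angle between each of jar, amber_bottle, square_bottle, metal_bottle's own z axis and vertical below 0.1 rad and distance of each of amber_bottle, square_bottle, metal_bottle from where it was at the start of the episode below 0.015 m and linear speed of each of amber_bottle, square_bottle, metal_bottle, jar below 0.02 m/s and contact force between each of amber_bottle, square_bottle, metal_bottle, jar and the fingers below 0.1 N and distance of staining_dish from where it was at the start of the episode below 0.012 m); the robot touches nothing.
It fails at once if a bottle or the jar is knocked over or tipped by more than 35 degrees (angle between any of amber_bottle, square_bottle, metal_bottle, jar's own z axis and vertical above 0.6 rad).
It fails at once if the staining dish is shoved more than 20 mm (distance of staining_dish from where it was at the start of the episode above 0.02 m).
It fails at once if a bottle or the jar is dropped or banged down (more than 60 N) (contact force between any of amber_bottle, square_bottle, metal_bottle and steel_tray above 60 N or contact force between any of amber_bottle, square_bottle, metal_bottle and spill_tray above 60 N or contact force between jar and hotplate above 60 N).
It also fails if it takes over 144 s, if anything falls off the work surface, if the arm or the gripper's body presses on something with over 40 N, if the wrist force passes 120 N, or if a joint passes its speed limit or range.

## Robot

A 6-joint arm with a two-finger parallel gripper is mounted at the origin on the work surface. World frame = base frame: x ahead of the robot, y to its left, z up, the work surface at z = 0. Lengths are in m, angles in rad, forces in N, time in s.
With the tool pointing down it reaches from about 0.35 to 0.85 m from the base axis. Payload 8.1 kg.
Tool frame: the origin (TCP) lies at the very end of the fingers, on their centre line; the grasp point (between the pads) lies 19 mm behind it (robot.grip_depth is the distance from the TCP to the grasp point, in m); z points along the fingers, y is the line along which they close (so a half turn about z gives the same grasp; the last joint's range is limited). The gripper opens to 85 mm and grips with 20 to 120 N. Pads are 22 mm wide; open, the fingers measure 114 mm over their backs; the gripper's body (76 mm by 85 mm) begins 54 mm behind the grasp point. The pads swing forward as they close: fully open they stand 13 mm farther back than shut.
Start: joints at [-1.238, 0.13, 1.488, -0, 1.523, -0.085], TCP at [0.243, -0.548, 0.231] pointing down, gripper open.
Joint ranges: [-2.96, 2.96], [-0.89, 2.26], [0.02, 2.5], [-1.34, 4.48], [0, 2.73], [-2.66, 2.66]. Speed limits (rad/s): [2.39, 2.39, 2.79, 3.14, 3.14, 3.14].

## Interface

Orientations are given as a unit quaternion [x, y, z, w].
In Python, from bench import robot gives the robot as it stands.
- The arm moves only by the tool send_rows, never from a script. Its argument "motion" is a list of rows, each a list of 2 entries, a list of its own where there are three numbers: the shift along the world's x, y, z scaled (see below), then the turn, a rotation vector about the world's x, y, z scaled (see below). A call has 1 to 12 rows; each row shifts and turns the commanded pose from where the row before left it; what a row does not reach is not made up. The controller multiplies each number of a shift by 0.04 m and each number of a turn by 180 degrees. A row lasts 1/12 s, in which the tool goes at most 41.7 mm and 7.16 degrees, less where a joint would pass 70% of its speed; a pose out of reach is approached as far as the arm can. A call with a number of a shift or a turn outside -1 to 1 is refused whole. A call with a gripper value outside its range is refused whole. "jaw" is the opening, from 0 (shut) to 1 (fully open), set as the call begins (left out, the last holds). The fingers move at their own pace and stop on an object; "grip_force" is the grip in N (left out, the last holds). Time passes only in rows, so rows that do not move let the fingers close. It gives the time, the measured TCP pose, the force, the opening and the grip force at its end, in the units of the state.
- robot.sense(): the state, without advancing time (a new reading comes with each control period).
- robot.get_image(name): name is "side" or "top"; returns the picture (400x640x3 uint8, red, green, blue); there is no depth.
- robot.calibration(name): a dict with "K" (3x3 intrinsics, pixels), "R" (3x3) and "t" (3): a world point X has camera coordinates R X + t. Camera axes: x right, y down, z forward; pixel columns grow to the right and rows downward; lengths in m; the calibration is good to about 2 mm. A picture is of the moment at which its call begins. calibration takes no time and is no camera call.
- robot.hand_in(): hands the job in; it is judged then, once.
The state is a dict: "clock": time; "q": joint angles; "qd": joint speeds; "joint_efforts": joint torques, N m; "eef_pos": TCP position; "tcp_rot": TCP orientation; "contact_force": force on the tool from outside, world axes, zero at the start; "ft_torque": the same for the moment, N m; "grip_width": finger opening in m; "finger_force": force on a finger pad.
Only numpy, scipy, OpenCV 4.12 (cv2) and the standard library are available. Lean on these libraries where they do the work, as an engineer would, in place of code of your own. Each camera call takes 0.05 s, during which the arm holds its last target. There are 200 camera calls.

## Working session

There is one attempt and no reset: what is moved stays moved. The work goes in short steps, Python scripts to look and compute and a tool call to move; the robot and the scene stay as the last step left them, time stands still between calls to the robot, and variables do not carry over. Pictures are saved under pics/ and viewed, at most 14 in all, crops included, and the job is handed in when it is done.

Besides the shell and the picture viewer there is one more tool, called after "Emit:" as name(argument=value, ...) on one line, values as JSON. send_rows: Moves the arm, as the interface text tells. Shifts and turns lie within -1 to 1; 1 stands for 0.04 m of shift or 180 degrees of turn. Its arguments: {"type":"object","properties":{"motion":{"type":"array"},"jaw":{"type":"number"},"grip_force":{"type":"number"}},"required":["motion"]}

```bash
mkdir -p pics; python3 - <<'E'
from bench import robot
import cv2
for n in("top","side"):
    cv2.imwrite(f"pics/{n}0.png",robot.get_image(n)[:,:,::-1])
    c=robot.calibration(n);print(n,c)
print(robot.sense())
E
```

```text
top {'K': array([[507.04952004,   0.        , 324.38203089],
       [  0.        , 507.04952004, 195.67567084],
       [  0.        ,   0.        ,   1.        ]]), 'R': array([[-0.0216918 , -0.99941089,  0.0265957 ],
       [-0.9902812 ,  0.01782305, -0.13793291],
       [ 0.13737764, -0.02932923, -0.99008443]]), 't': array([-0.00500683,  0.50299089,  1.00050258])}
side {'K': array([[366.57212981,   0.        , 312.77443815],
       [  0.        , 366.57212981, 198.47628199],
       [  0.        ,   0.        ,   1.        ]]), 'R': array([[ 0.98697104, -0.16067106,  0.00854238],
       [-0.09398095, -0.61877303, -0.77992789],
       [ 0.13059763,  0.76896343, -0.62581108]]), 't': array([-0.50084367,  0.06596916,  0.80054718])}
{'clock': 0.1, 'q': array([-1.23841674e+00,  1.31066471e-01,  1.48917804e+00, -3.46851033e-05,
        1.52300284e+00, -8.54000807e-02]), 'qd': array([ 0.0010736 , -0.00216748, -0.00252308, -0.0024228 , -0.00056966,
       -0.00038302]), 'joint_efforts': array([ 2.93590265e-04, -5.70954323e+01, -5.01940370e+01, -2.93131798e-04,
        8.22304428e-03, -8.56965835e-05]), 'eef_pos': array([ 0.24328517, -0.54791951,  0.23035658]), 'tcp_rot': array([ 9.78261228e-01,  2.07374747e-01, -1.19099751e-04, -8.18914599e-04]), 'contact_force': array([0.16205473, 0.36709725, 0.24342935]), 'ft_torque': array([-0.04690834, -0.01112337, -0.01629594]), 'finger_force': 0.0, 'grip_width': 0.08543019519893096}
```

View pics/top0.png

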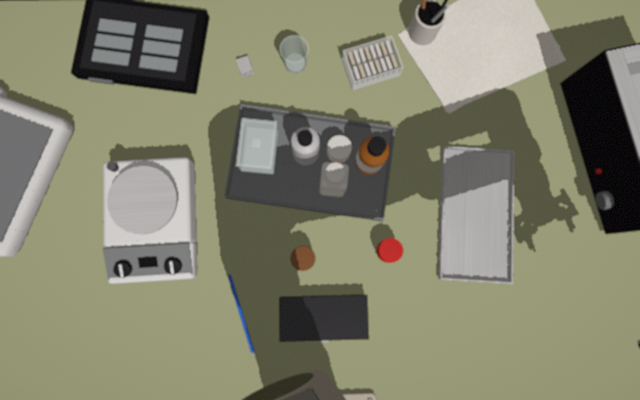

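View pics/side0.png

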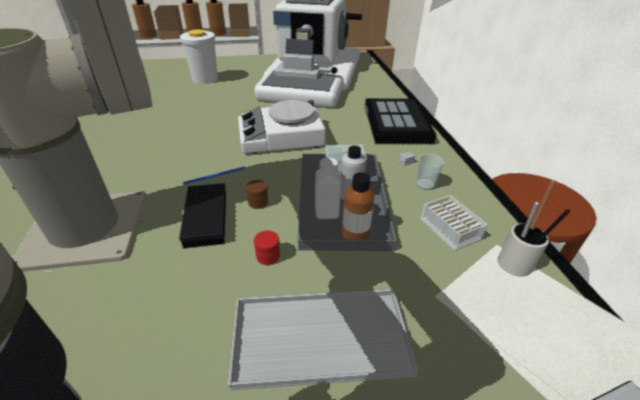

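Top view: metal bottle ≈(305,140), jar lid ≈(339,147), amber cap ≈(377,147), square bottle ≈(335,172), dish (257,145), hotplate plate (142,199), steel tray (477,215). The brown (303,257) and red (390,250) jars are the look-alikes. I'll enlarge these next.

```bash
python3 - <<'E'
import cv2
a=cv2.imread("pics/top0.png");c=a[95:225,220:400]
cv2.imwrite("pics/c1.png",cv2.resize(c,None,fx=4.4,fy=4.4,interpolation=cv2.INTER_CUBIC))
a=cv2.imread("pics/side0.png");c=a[140:250,290:400]
cv2.imwrite("pics/c2.png",cv2.resize(c,None,fx=5,fy=5,interpolation=cv2.INTER_CUBIC))
E
```

```text
(no output)
```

View pics/c1.png

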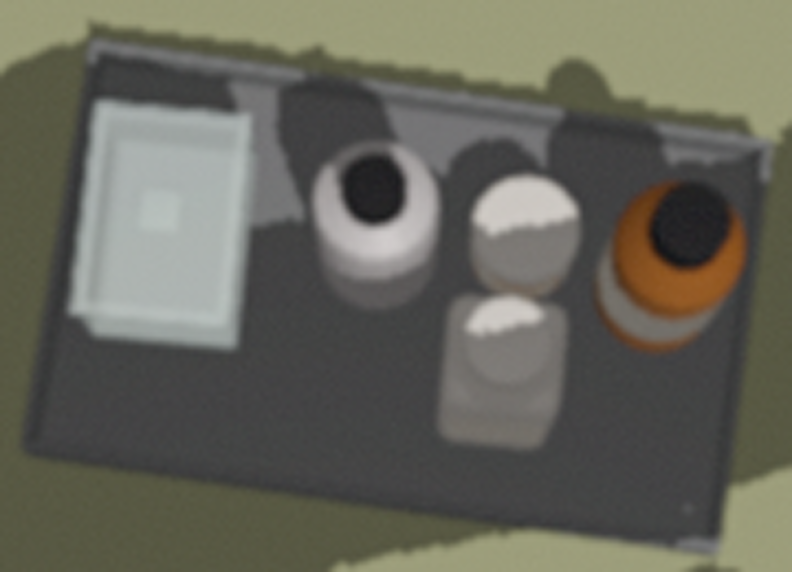

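View pics/c2.png

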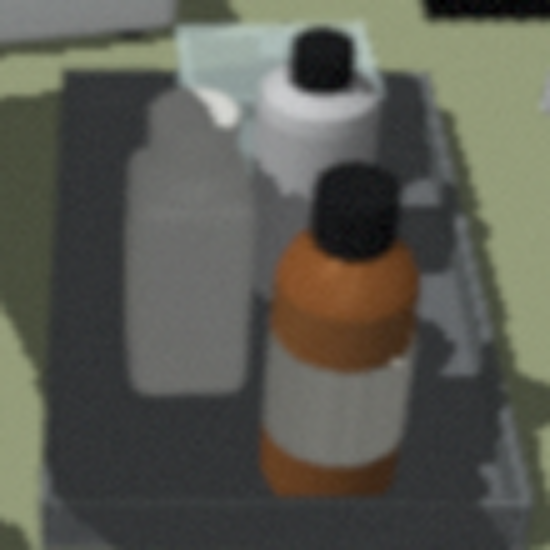

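The crops put the metal cap at (374,187), the amber cap at (690,224), the square cap at (506,340) and the jar lid at (526,230), all in crop pixels. Next I'll convert these to world positions and check them with a projected overlay.

```bash
cat > h.py <<'E'
import numpy as np, cv2
from bench import robot
def ray(n,u,v,z):
    c=robot.calibration(n);R,t=c["R"],c["t"];C=-R.T@t
    d=R.T@np.linalg.solve(c["K"],[u,v,1]);return (C+d*(z-C[2])/d[2])
def proj(n,X):
    c=robot.calibration(n);p=c["K"]@(c["R"]@np.atleast_2d(X).T+c["t"][:,None]);return (p[:2]/p[2]).T
def circ(x,y,z,r):
    a=np.linspace(0,2*np.pi,40);return np.c_[x+r*np.cos(a),y+r*np.sin(a),0*a+z]
def rect(x,y,z,lx,ly,yaw):
    P=np.array([[1,1],[1,-1],[-1,-1],[-1,1],[1,1]])*[lx/2,ly/2];c,s=np.cos(yaw),np.sin(yaw)
    P=P@np.array([[c,s],[-s,c]]);return np.c_[P+[x,y],np.full(5,z)]
def overlay(n,img,shapes,box,f,out):
    u0,v0,u1,v1=box;o=cv2.resize(img[v0:v1,u0:u1],None,fx=f,fy=f,interpolation=cv2.INTER_CUBIC)
    for s in shapes:
        p=((proj(n,s)-[u0,v0]+.5)*f-.5).round().astype(int);cv2.polylines(o,[p],False,(0,255,0),1)
    cv2.imwrite(out,o)
def bottle(k,x,y,z0,yaw=0):
    D=dict(amber=[(0,29),(108,29),(124,17),(150,17)],metal=[(0,28),(102,28),(112,15),(132,15)],
           jar=[(0,24),(36,25),(52,25)],square=[(116,19),(138,19)])[k]
    S=[circ(x,y,z0+h/1e3,r/1e3) for h,r in D]
    if k=="square":S+=[rect(x,y,z0+h,.052,.052,yaw) for h in(0,.106)]
    return S
E
cat > m.py <<'E'
from h import *
f=lambda u,v:(220+u/4.4,95+v/4.4)
px=dict(metal=(374,187,.127),amber=(690,224,.142),square=(506,340,.132),jar=(526,230,.057))
P={k:ray("top",*f(*p[:2]),p[2])[:2] for k,p in px.items()}
T=np.array([ray("top",*f(*c),.03)[:2] for c in[(93,42),(770,145),(715,550),(25,450)]])
S=np.array([ray("top",*c,.018)[:2] for c in[(444,147),(513,150),(511,283),(440,279)]])
H=ray("top",142.5,199,.092)[:2]
for k in P:print(k,P[k].round(4),(np.linalg.norm(P[k]-P["jar"])).round(4))
for n,Q in(("spill",T),("steel",S)):print(n,Q.mean(0).round(4),np.linalg.norm(Q-np.roll(Q,-1,0),axis=1).round(3))
e=T[0]-T[3]+T[1]-T[2];ys=np.arctan2(e[1],e[0]);e=S[0]-S[3]+S[1]-S[2];yt=np.arctan2(e[1],e[0]);print("yaw",ys,yt,"hot",H)
tc,sc=T.mean(0),S.mean(0)
sh=[s for k in P for s in bottle(k,*P[k],.005,ys)]+[rect(*tc,.03,.2,.33,ys),rect(*sc,.018,.28,.15,yt),circ(*H,.092,.066)]
if __name__=="__main__":
    a=cv2.imread("pics/top0.png");overlay("top",a,sh,(220,95,400,225),4.4,"pics/o1.png")
    overlay("top",a,sh,(95,90,525,290),1.85,"pics/o2.png")
    overlay("side",cv2.imread("pics/side0.png"),sh,(230,90,420,390),2,"pics/o3.png")
    b=[cv2.imread("pics/o%d.png"%i) for i in(2,3)]
E
python3 m.py
```

```text
metal [0.6015 0.0219] 0.0692
amber [ 0.5796 -0.1114] 0.0668
square [ 0.5329 -0.0328] 0.0668
jar [ 0.5982 -0.0472] 0.0
spill [0.5746 0.0105] [0.326 0.196 0.324 0.198]
steel [ 0.4619 -0.3327] [0.147 0.279 0.146 0.276]
yaw -0.1652775821565035 -0.08625513082397765 hot [0.49471806 0.33398368]
```

View pics/o1.png

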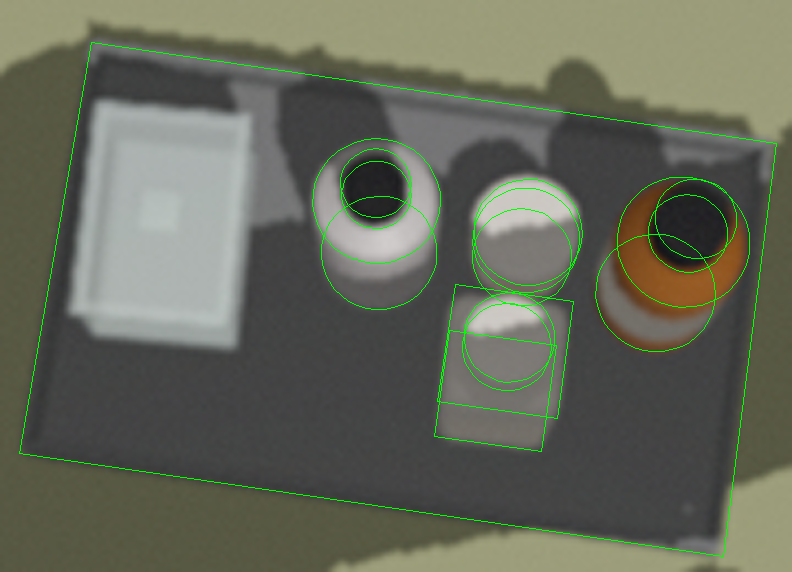

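View pics/o2.png

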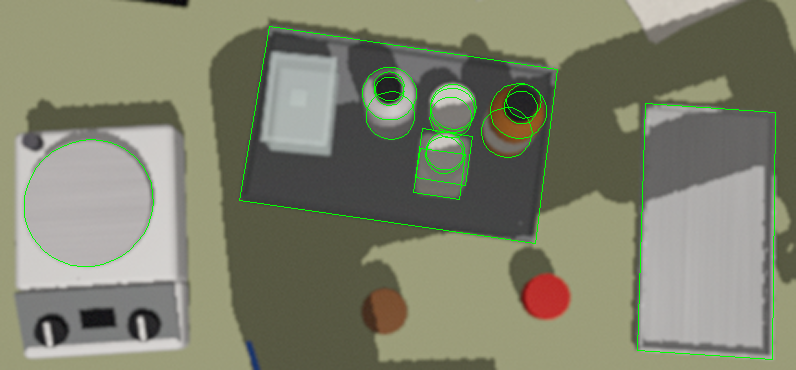

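View pics/o3.png

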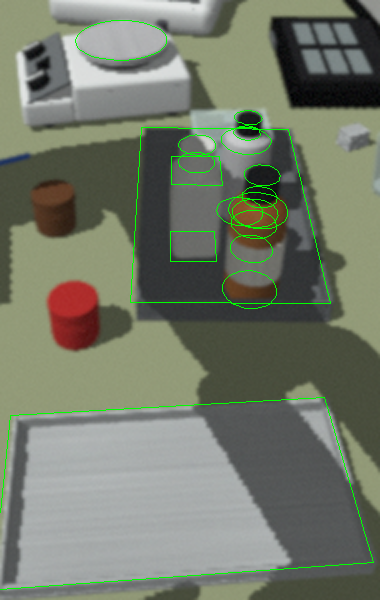

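The overlay fits the top view to about 2 mm, the side view agrees, and the bottles measure 67–69 mm from the jar as they should. Poses:

| Item | x (m) | y (m) |
|---|---|---|
| amber | .580 | -.111 |
| square | .533 | -.033 |
| metal | .601 | .022 |
| jar | .598 | -.047 |
| hotplate | .495 | .334 |
| steel tray (yaw -.086) | .462 | -.333 |

I'll grip the bottles by their caps with the fingers closing along y, taking the amber bottle first.

Emit:
send_rows(motion=[[[0.45,0.6,0],[0,0,-0.0111]],[[0.45,0.6,0],[0,0,-0.0111]],[[0.45,0.6,0],[0,0,-0.0111]],[[0.45,0.6,0],[0,0,-0.0111]],[[0.45,0.6,0],[0,0,-0.0111]],[[0.45,0.6,0],[0,0,-0.0111]],[[0.45,0.6,0],[0,0,-0.0111]],[[0.45,0.6,0],[0,0,-0.0111]],[[0.45,0.6,0],[0,0,-0.0111]],[[0.45,0.6,0],[0,0,-0.0111]],[[0.45,0.6,0],[0,0,-0.0111]],[[0.45,0.6,0],[0,0,-0.0111]]], jaw=0.75, grip_force=40)

```text
clock: 1.1
eef_pos: [0.4599, -0.2589, 0.2309]
tcp_rot: [1.0, -0.001, -0.0, -0.0]
contact_force: [-0.3, -0.2, 0.3]
grip_width: 0.064
finger_force: 0.0
```

Emit:
send_rows(motion=[[[0.5,0.615,0],[0,0,0]],[[0.5,0.615,0],[0,0,0]],[[0.5,0.615,0],[0,0,0]],[[0.5,0.615,0],[0,0,0]],[[0.5,0.615,0],[0,0,0]],[[0.5,0.615,0],[0,0,0]],[[0,0,-0.5],[0,0,0]],[[0,0,-0.5],[0,0,0]],[[0,0,-0.5],[0,0,0]]])

```text
clock: 1.85
eef_pos: [0.5798, -0.1119, 0.1703]
tcp_rot: [1.0, 0.0, -0.0, 0.0]
contact_force: [-0.3, 1.2, -0.5]
grip_width: 0.0637
finger_force: 0.0
```

```bash
python3 - <<'E'
from h import *
from m import sh
p=robot.sense()["eef_pos"];q=robot.sense()["q"];print(p,q)
a=robot.get_image("top")[:,:,::-1].copy();b=robot.get_image("side")[:,:,::-1].copy()
s=sh+[circ(*p,.004)]
overlay("top",a,s,(320,95,420,195),4,"pics/a.png");overlay("side",b,s,(310,110,410,250),4,"pics/b.png")
A,B=cv2.imread("pics/a.png"),cv2.imread("pics/b.png")
A=cv2.copyMakeBorder(A,0,160,0,0,cv2.BORDER_CONSTANT);cv2.imwrite("pics/ab.png",np.hstack([A,B]))
E
```

```text
metal [0.6015 0.0219] 0.0692
amber [ 0.5796 -0.1114] 0.0668
square [ 0.5329 -0.0328] 0.0668
jar [ 0.5982 -0.0472] 0.0
spill [0.5746 0.0105] [0.326 0.196 0.324 0.198]
steel [ 0.4619 -0.3327] [0.147 0.279 0.146 0.276]
yaw -0.1652775821565035 -0.08625513082397765 hot [0.49471806 0.33398368]
[ 0.57978462 -0.11190265  0.17031842] [-2.77454922e-01  1.40278195e-01  1.58954172e+00 -4.13638630e-05
  1.41179348e+00  1.29243924e+00]
```

View pics/ab.png

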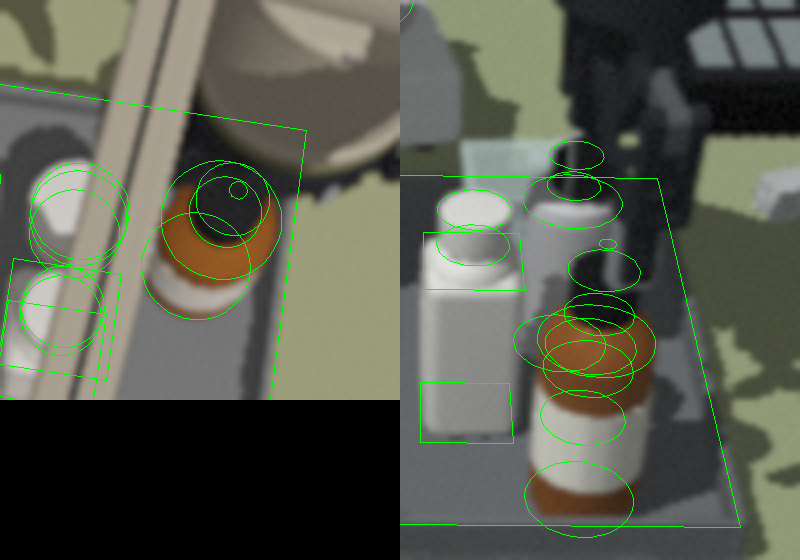

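The amber cap sits under the projected TCP marker in both views: side crop about (605,270), top crop about (228,205). Now I'll descend and grip.

Emit:
send_rows(motion=[[[0,0.02,-0.3],[0,0,0]],[[0,0,-0.3],[0,0,0]],[[0,0,-0.3],[0,0,0]],[[0,0,-0.2],[0,0,0]],[[0,0,-0.12],[0,0,0]],[[0,0,0],[0,0,0]]])

```text
clock: 2.45
eef_pos: [0.5786, -0.1119, 0.1209]
tcp_rot: [1.0, -0.0, -0.001, -0.0]
contact_force: [-0.4, 0.4, -0.0]
grip_width: 0.064
finger_force: 0.0
```

Emit:
send_rows(motion=[[[0,0,0],[0,0,0]],[[0,0,0],[0,0,0]],[[0,0,0],[0,0,0]],[[0,0,0],[0,0,0]],[[0,0,0],[0,0,0]],[[0,0,0],[0,0,0]],[[0,0,0],[0,0,0]],[[0,0,0],[0,0,0]]], jaw=0)

```text
clock: 3.12
eef_pos: [0.5801, -0.112, 0.1234]
tcp_rot: [1.0, -0.0, 0.001, 0.0]
contact_force: [-0.4, 1.7, 5.4]
grip_width: 0.0331
finger_force: 40.3
```

Emit:
send_rows(motion=[[[0,0,0.2],[0,0,0]],[[0,0,0.4],[0,0,0]],[[0,0,0.5],[0,0,0]],[[0,0,0.5],[0,0,0]],[[0,0,0.3],[0,0,0]],[[0,0,0.1],[0,0,0]],[[0,0,0],[0,0,0]]])

```text
clock: 3.7
eef_pos: [0.58, -0.1123, 0.2036]
tcp_rot: [1.0, -0.0, 0.001, 0.0]
contact_force: [1.0, -0.0, -2.7]
grip_width: 0.0329
finger_force: 40.0
```

Emit:
send_rows(motion=[[[0,-0.2,0],[0,0,0]],[[-0.1,-0.45,0],[0,0,0]],[[-0.1,-0.65,0],[0,0,0]],[[-0.1,-0.7,0],[0,0,0]],[[-0.1,-0.75,0],[0,0,0]],[[-0.1,-0.75,0],[0,0,0]],[[-0.1,-0.75,0],[0,0,0]],[[-0.1,-0.65,0],[0,0,0]],[[-0.1,-0.45,0],[0,0,0]],[[-0.02,-0.25,0],[0,0,0]],[[0,-0.1,0],[0,0,0]],[[0,0,0],[0,0,0]]])

```text
clock: 4.7
eef_pos: [0.5461, -0.3403, 0.2012]
tcp_rot: [1.0, -0.001, -0.001, -0.001]
contact_force: [-0.0, -0.0, -2.2]
grip_width: 0.0329
finger_force: 40.2
```

Emit:
send_rows(motion=[[[0,0,-0.2],[0,0,0]],[[0,0,-0.4],[0,0,0]],[[0,0,-0.5],[0,0,0]],[[0,0,-0.4],[0,0,0]],[[0,0,-0.2],[0,0,0]],[[0,0,-0.1],[0,0,0]],[[0,0,-0.06],[0,0,0]],[[0,0,-0.06],[0,0,0]],[[0,0,-0.04],[0,0,0]],[[0,0,-0.02],[0,0,0]],[[0,0,0],[0,0,0]]])

```text
clock: 5.62
eef_pos: [0.547, -0.3402, 0.1239]
tcp_rot: [1.0, -0.0, 0.0, 0.0]
contact_force: [0.6, -0.2, -2.4]
grip_width: 0.0328
finger_force: 40.2
```

Emit:
send_rows(motion=[[[0,0,-0.02],[0,0,0]],[[0,0,-0.02],[0,0,0]],[[0,0,-0.02],[0,0,0]],[[0,0,0],[0,0,0]],[[0,0,0],[0,0,0]]])

```text
clock: 6.03
eef_pos: [0.5474, -0.3404, 0.1225]
tcp_rot: [1.0, -0.0, 0.001, 0.001]
contact_force: [-1.3, 2.1, 4.9]
grip_width: 0.0328
finger_force: 40.9
```

Contact: the force went from -2.4 to +4.9. Releasing.

Emit:
send_rows(motion=[[[0,0,0],[0,0,0]],[[0,0,0],[0,0,0]],[[0,0,0],[0,0,0]],[[0,0,0],[0,0,0]],[[0,0,0],[0,0,0]],[[0,0,0.3],[0,0,0]],[[0,0,0.6],[0,0,0]],[[0,0,0.6],[0,0,0]],[[0,0,0.5],[0,0,0]]], jaw=0.75)

```text
clock: 6.78
eef_pos: [0.5469, -0.3402, 0.2035]
tcp_rot: [1.0, -0.0, 0.001, 0.0]
contact_force: [1.3, -0.5, 0.1]
grip_width: 0.0641
finger_force: 0.0
```

Emit:
send_rows(motion=[[[-0.03,0.7,0],[0,0,0]],[[-0.03,0.7,0],[0,0,0]],[[-0.03,0.7,0],[0,0,0]],[[-0.03,0.7,0],[0,0,0]],[[-0.03,0.7,0],[0,0,0]],[[-0.03,0.7,0],[0,0,0]],[[-0.03,0.7,0],[0,0,0]],[[-0.03,0.7,0],[0,0,0]],[[-0.03,0.7,0],[0,0,0]],[[-0.03,0.7,0],[0,0,0]],[[-0.03,0.68,0],[0,0,0]],[[0,0,0],[0,0,0]]])

```text
clock: 7.78
eef_pos: [0.5334, -0.0285, 0.2021]
tcp_rot: [1.0, 0.001, 0.001, -0.001]
contact_force: [-0.5, -0.6, 1.1]
grip_width: 0.0639
finger_force: 0.0
```

Emit:
send_rows(motion=[[[0,0,-0.3],[0,0,0]],[[0,0,-0.4],[0,0,0]],[[0,0,-0.4],[0,0,0]],[[0,0,-0.4],[0,0,0]],[[0,0,-0.3],[0,0,0]],[[0,0,-0.2],[0,0,0]],[[0,0,-0.06],[0,0,0]],[[0,0,0],[0,0,0]]])

```text
clock: 8.45
eef_pos: [0.5331, -0.0332, 0.1178]
tcp_rot: [1.0, -0.001, -0.001, -0.0]
contact_force: [0.9, 0.2, -0.0]
grip_width: 0.0638
finger_force: 0.0
```

Emit:
send_rows(motion=[[[0,0,0],[0,0,0]],[[0,0,0],[0,0,0]],[[0,0,0],[0,0,0]],[[0,0,0],[0,0,0]],[[0,0,0],[0,0,0]],[[0,0,0],[0,0,0]],[[0,0,0],[0,0,0]],[[0,0,0],[0,0,0]]], jaw=0)

```text
clock: 9.12
eef_pos: [0.5344, -0.0328, 0.1198]
tcp_rot: [1.0, -0.0, 0.001, 0.0]
contact_force: [-1.5, 0.8, 5.6]
grip_width: 0.0366
finger_force: 40.8
```

Emit:
send_rows(motion=[[[0,0,0.2],[0,0,0]],[[0,0,0.4],[0,0,0]],[[0,0,0.5],[0,0,0]],[[0,0,0.5],[0,0,0]],[[0,0,0.3],[0,0,0]],[[0,0,0.1],[0,0,0]],[[0,0,0],[0,0,0]]])

```text
clock: 9.7
eef_pos: [0.5341, -0.0329, 0.1996]
tcp_rot: [1.0, -0.0, 0.001, 0.0]
contact_force: [0.1, -0.8, -3.4]
grip_width: 0.0366
finger_force: 40.7
```

Emit:
send_rows(motion=[[[-0.2,-0.2,0],[0,0,0]],[[-0.3,-0.5,0],[0,0,0]],[[-0.3,-0.75,0],[0,0,0]],[[-0.3,-0.85,0],[0,0,0]],[[-0.2,-0.9,0],[0,0,0]],[[-0.2,-0.9,0],[0,0,0]],[[-0.1,-0.9,0],[0,0,0]],[[-0.1,-0.85,0],[0,0,0]],[[-0.09,-0.75,0],[0,0,0]],[[0,-0.5,0],[0,0,0]],[[0,-0.3,0],[0,0,0]],[[0,-0.1,0],[0,0,0]]])

```text
clock: 10.7
eef_pos: [0.4605, -0.3341, 0.1968]
tcp_rot: [1.0, -0.001, -0.001, -0.001]
contact_force: [-0.1, -0.2, -3.4]
grip_width: 0.0368
finger_force: 40.9
```

Emit:
send_rows(motion=[[[0,0,0],[0,0,0]],[[0,0,-0.3],[0,0,0]],[[0,0,-0.4],[0,0,0]],[[0,0,-0.5],[0,0,0]],[[0,0,-0.4],[0,0,0]],[[0,0,-0.2],[0,0,0]],[[0,0,-0.06],[0,0,0]],[[0,0,-0.04],[0,0,0]],[[0,0,-0.03],[0,0,0]],[[0,0,-0.02],[0,0,0]],[[0,0,0],[0,0,0]],[[0,0,0],[0,0,0]]])

```text
clock: 11.7
eef_pos: [0.4623, -0.3331, 0.1214]
tcp_rot: [1.0, -0.0, 0.001, 0.0]
contact_force: [0.5, 1.0, -3.3]
grip_width: 0.0369
finger_force: 40.9
```

Emit:
send_rows(motion=[[[0,0,-0.03],[0,0,0]],[[0,0,-0.02],[0,0,0]],[[0,0,-0.02],[0,0,0]],[[0,0,-0.02],[0,0,0]],[[0,0,0],[0,0,0]],[[0,0,0],[0,0,0]]])

```text
clock: 12.2
eef_pos: [0.4627, -0.3332, 0.1189]
tcp_rot: [1.0, -0.0, 0.001, 0.001]
contact_force: [-2.5, 2.3, 9.9]
grip_width: 0.0364
finger_force: 42.1
```

Emit:
send_rows(motion=[[[0,0,0],[0,0,0]],[[0,0,0],[0,0,0]],[[0,0,0],[0,0,0]],[[0,0,0],[0,0,0]],[[0,0,0],[0,0,0]],[[0,0,0.3],[0,0,0]],[[0,0,0.6],[0,0,0]],[[0,0,0.7],[0,0,0]],[[0,0,0.5],[0,0,0]]], jaw=0.75)

```text
clock: 12.95
eef_pos: [0.4622, -0.3331, 0.2039]
tcp_rot: [1.0, -0.0, 0.001, 0.001]
contact_force: [0.5, -0.1, 0.9]
grip_width: 0.0637
finger_force: 0.0
```

Emit:
send_rows(motion=[[[0.31,0.8,0],[0,0,0]],[[0.31,0.8,0],[0,0,0]],[[0.31,0.8,0],[0,0,0]],[[0.31,0.8,0],[0,0,0]],[[0.31,0.8,0],[0,0,0]],[[0.31,0.8,0],[0,0,0]],[[0.31,0.8,0],[0,0,0]],[[0.31,0.8,0],[0,0,0]],[[0.31,0.8,0],[0,0,0]],[[0.31,0.8,0],[0,0,0]],[[0.31,0.8,0],[0,0,0]],[[0.06,0.07,0],[0,0,0]]])

```text
clock: 13.95
eef_pos: [0.6019, 0.0273, 0.2019]
tcp_rot: [1.0, 0.002, 0.001, -0.001]
contact_force: [-0.2, 0.0, 0.2]
grip_width: 0.0643
finger_force: 0.0
```

Emit:
send_rows(motion=[[[0,0,-0.3],[0,0,0]],[[0,0,-0.4],[0,0,0]],[[0,0,-0.4],[0,0,0]],[[0,0,-0.4],[0,0,0]],[[0,0,-0.3],[0,0,0]],[[0,0,-0.2],[0,0,0]],[[0,0,-0.06],[0,0,0]],[[0,0,0],[0,0,0]]])

```text
clock: 14.62
eef_pos: [0.6002, 0.0214, 0.1178]
tcp_rot: [1.0, -0.001, -0.001, 0.0]
contact_force: [0.2, -0.4, -1.9]
grip_width: 0.0642
finger_force: 0.0
```

Emit:
send_rows(motion=[[[0,0,0],[0,0,0]],[[0,0,0],[0,0,0]],[[0,0,0],[0,0,0]],[[0,0,0],[0,0,0]],[[0,0,0],[0,0,0]],[[0,0,0],[0,0,0]],[[0,0,0],[0,0,0]],[[0,0,0],[0,0,0]]], jaw=0)

```text
clock: 15.28
eef_pos: [0.6016, 0.0221, 0.1199]
tcp_rot: [1.0, -0.0, 0.001, 0.0]
contact_force: [-1.5, -0.7, 6.1]
grip_width: 0.0284
finger_force: 39.9
```

Emit:
send_rows(motion=[[[0,0,0.2],[0,0,0]],[[0,0,0.4],[0,0,0]],[[0,0,0.5],[0,0,0]],[[0,0,0.5],[0,0,0]],[[0,0,0.3],[0,0,0]],[[0,0,0.1],[0,0,0]],[[0,0,0],[0,0,0]]])

```text
clock: 15.87
eef_pos: [0.6013, 0.022, 0.1996]
tcp_rot: [1.0, -0.0, 0.001, 0.0]
contact_force: [0.0, -0.5, -3.3]
grip_width: 0.0282
finger_force: 40.0
```

Emit:
send_rows(motion=[[[-0.2,-0.2,0],[0,0,0]],[[-0.4,-0.4,0],[0,0,0]],[[-0.5,-0.5,0],[0,0,0]],[[-0.5,-0.5,0],[0,0,0]],[[-0.5,-0.5,0],[0,0,0]],[[-0.5,-0.5,0],[0,0,0]],[[-0.5,-0.5,0],[0,0,0]],[[-0.5,-0.5,0],[0,0,0]],[[-0.5,-0.5,0],[0,0,0]],[[-0.4,-0.5,0],[0,0,0]],[[-0.4,-0.5,0],[0,0,0]],[[-0.3,-0.5,0],[0,0,0]]])

```text
clock: 16.87
eef_pos: [0.3899, -0.2023, 0.1965]
tcp_rot: [1.0, -0.0, -0.001, -0.001]
contact_force: [0.6, -0.8, -3.2]
grip_width: 0.0283
finger_force: 40.0
```

Emit:
send_rows(motion=[[[-0.2,-0.55,0],[0,0,0]],[[-0.2,-0.55,0],[0,0,0]],[[0,-0.55,0],[0,0,0]],[[0,-0.55,0],[0,0,0]],[[0,-0.4,0],[0,0,0]],[[0,-0.3,0],[0,0,0]],[[0,-0.2,0],[0,0,0]],[[0,0,0],[0,0,0]],[[0,0,0],[0,0,0]]])

```text
clock: 17.62
eef_pos: [0.3763, -0.3254, 0.1978]
tcp_rot: [1.0, -0.0, -0.0, -0.001]
contact_force: [-0.0, 0.3, -2.9]
grip_width: 0.0283
finger_force: 40.1
```

Emit:
send_rows(motion=[[[0,0,-0.3],[0,0,0]],[[0,0,-0.4],[0,0,0]],[[0,0,-0.5],[0,0,0]],[[0,0,-0.4],[0,0,0]],[[0,0,-0.2],[0,0,0]],[[0,0,-0.06],[0,0,0]],[[0,0,-0.05],[0,0,0]],[[0,0,-0.03],[0,0,0]],[[0,0,-0.03],[0,0,0]],[[0,0,-0.02],[0,0,0]],[[0,0,0],[0,0,0]],[[0,0,0],[0,0,0]]])

```text
clock: 18.62
eef_pos: [0.3769, -0.3262, 0.1194]
tcp_rot: [1.0, -0.0, 0.0, 0.0]
contact_force: [-0.7, 0.4, -2.7]
grip_width: 0.0282
finger_force: 40.0
```

Emit:
send_rows(motion=[[[0,0,-0.02],[0,0,0]],[[0,0,-0.02],[0,0,0]],[[0,0,-0.02],[0,0,0]],[[0,0,0],[0,0,0]],[[0,0,0],[0,0,0]]])

```text
clock: 19.03
eef_pos: [0.3777, -0.3268, 0.119]
tcp_rot: [1.0, -0.0, 0.001, 0.001]
contact_force: [-2.3, 3.8, 11.9]
grip_width: 0.0284
finger_force: 41.6
```

Emit:
send_rows(motion=[[[0,0,0],[0,0,0]],[[0,0,0],[0,0,0]],[[0,0,0],[0,0,0]],[[0,0,0],[0,0,0]],[[0,0,0],[0,0,0]],[[0,0,0.3],[0,0,0]],[[0,0,0.6],[0,0,0]],[[0,0,0.7],[0,0,0]],[[0,0,0.5],[0,0,0]]], jaw=0.75)

```text
clock: 19.78
eef_pos: [0.377, -0.3263, 0.2035]
tcp_rot: [1.0, -0.0, 0.001, 0.001]
contact_force: [0.5, -0.5, 1.0]
grip_width: 0.0639
finger_force: 0.0
```

```bash
python3 - <<'E'
from h import *
from m import P,ys,H,sc,tc,yt
A=robot.get_image("top")[:,:,::-1].copy();B=robot.get_image("side")[:,:,::-1].copy()
s=bottle("amber",.547,-.340,.004)+bottle("square",.4615,-.333,.004,ys)+bottle("metal",.377,-.326,.004)+bottle("jar",*P["jar"],.005)+[circ(*H,.092,.066)]
overlay("top",A,s,(220,95,530,295),2.4,"pics/d1.png")
overlay("side",B,s,(230,80,430,390),1.9,"pics/d2.png")
E
```

```text
metal [0.6015 0.0219] 0.0692
amber [ 0.5796 -0.1114] 0.0668
square [ 0.5329 -0.0328] 0.0668
jar [ 0.5982 -0.0472] 0.0
spill [0.5746 0.0105] [0.326 0.196 0.324 0.198]
steel [ 0.4619 -0.3327] [0.147 0.279 0.146 0.276]
yaw -0.1652775821565035 -0.08625513082397765 hot [0.49471806 0.33398368]
```

View pics/d1.png

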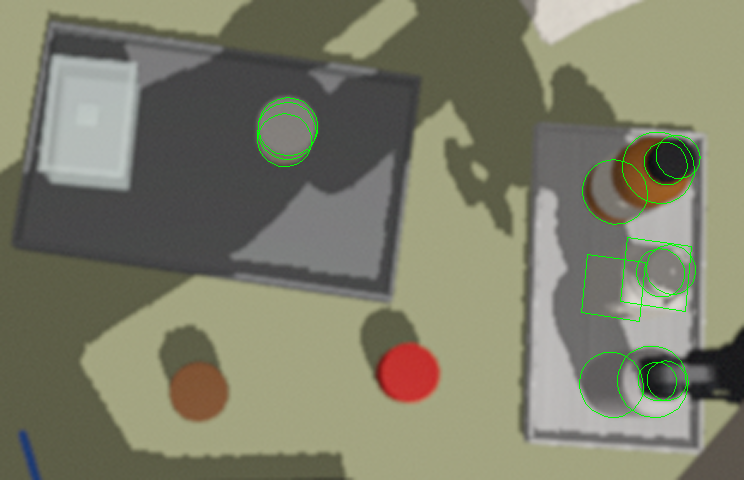

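View pics/d2.png

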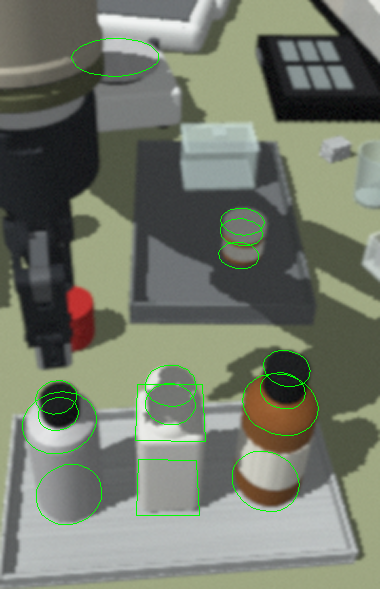

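All three bottles stand upright on the steel tray on their predicted outlines. The jar is undisturbed at top-crop (287,130), and the dish hasn't moved. Next the jar.

Emit:
send_rows(motion=[[[0.5,0.63,0],[0,0,0]],[[0.5,0.63,0],[0,0,0]],[[0.5,0.63,0],[0,0,0]],[[0.5,0.63,0],[0,0,0]],[[0.5,0.63,0],[0,0,0]],[[0.5,0.63,0],[0,0,0]],[[0.5,0.63,0],[0,0,0]],[[0.5,0.63,0],[0,0,0]],[[0.5,0.63,0],[0,0,0]],[[0.5,0.63,0],[0,0,0]],[[0.5,0.63,0],[0,0,0]],[[0.03,0.05,0],[0,0,0]]], jaw=1)

```text
clock: 20.88
eef_pos: [0.5998, -0.0423, 0.2001]
tcp_rot: [1.0, 0.001, 0.0, -0.001]
contact_force: [1.5, -0.2, -0.1]
grip_width: 0.0854
finger_force: 0.0
```

Emit:
send_rows(motion=[[[0,0,-0.4],[0,0,0]],[[0,0,-0.5],[0,0,0]],[[0,0,-0.5],[0,0,0]],[[0,0,-0.5],[0,0,0]],[[0,0,-0.5],[0,0,0]],[[0,0,-0.4],[0,0,0]],[[0,0,-0.4],[0,0,0]],[[0,0,-0.4],[0,0,0]],[[0,0,-0.3],[0,0,0]],[[0,0,-0.2],[0,0,0]],[[0,0,-0.1],[0,0,0]],[[0,0,0],[0,0,0]]])

```text
clock: 21.88
eef_pos: [0.5973, -0.0467, 0.0316]
tcp_rot: [1.0, -0.0, -0.001, -0.0]
contact_force: [-0.4, -0.4, -0.3]
grip_width: 0.0854
finger_force: 0.0
```

Emit:
send_rows(motion=[[[0,0,0],[0,0,0]],[[0,0,0],[0,0,0]],[[0,0,0],[0,0,0]],[[0,0,0],[0,0,0]],[[0,0,0],[0,0,0]],[[0,0,0],[0,0,0]],[[0,0,0],[0,0,0]],[[0,0,0],[0,0,0]]], jaw=0)

```text
clock: 22.55
eef_pos: [0.599, -0.047, 0.034]
tcp_rot: [1.0, -0.0, 0.001, 0.0]
contact_force: [-0.4, -0.0, 7.5]
grip_width: 0.0486
finger_force: 41.7
```

Emit:
send_rows(motion=[[[0,0,0.1],[0,0,0]],[[0,0,0.3],[0,0,0]],[[0,0,0.4],[0,0,0]],[[0,0,0.5],[0,0,0]],[[0,0,0.5],[0,0,0]],[[0,0,0.5],[0,0,0]],[[0,0,0.4],[0,0,0]],[[0,0,0.2],[0,0,0]],[[0,0,0.1],[0,0,0]],[[0,0,0],[0,0,0]]])

```text
clock: 23.38
eef_pos: [0.5983, -0.0468, 0.1535]
tcp_rot: [1.0, -0.0, 0.001, 0.0]
contact_force: [-0.2, -0.0, -1.5]
grip_width: 0.0485
finger_force: 41.5
```

Emit:
send_rows(motion=[[[-0.05,0.2,0],[0,0,0]],[[-0.2,0.4,0],[0,0,0]],[[-0.2,0.6,0],[0,0,0]],[[-0.2,0.7,0],[0,0,0]],[[-0.2,0.7,0],[0,0,0]],[[-0.2,0.7,0],[0,0,0]],[[-0.2,0.7,0],[0,0,0]],[[-0.2,0.7,0],[0,0,0]],[[-0.2,0.7,0],[0,0,0]],[[-0.2,0.7,0],[0,0,0]],[[-0.2,0.7,0],[0,0,0]],[[-0.2,0.7,0],[0,0,0]]])

```text
clock: 24.38
eef_pos: [0.5058, 0.2546, 0.1507]
tcp_rot: [1.0, -0.0, -0.001, 0.0]
contact_force: [0.0, 0.7, -0.8]
grip_width: 0.0488
finger_force: 41.6
```

Emit:
send_rows(motion=[[[-0.15,0.6,0],[0,0,0]],[[-0.1,0.5,0],[0,0,0]],[[-0.07,0.4,0],[0,0,0]],[[0,0.3,0],[0,0,0]],[[0,0.15,0],[0,0,0]],[[0,0.06,0],[0,0,0]],[[0,0,0],[0,0,0]],[[0,0,0],[0,0,0]],[[0,0,0],[0,0,0]]])

```text
clock: 25.13
eef_pos: [0.4953, 0.3327, 0.1524]
tcp_rot: [1.0, -0.001, -0.0, 0.0]
contact_force: [-0.2, 0.1, -1.1]
grip_width: 0.0486
finger_force: 41.6
```

Emit:
send_rows(motion=[[[0,0.03,-0.1],[0,0,0]],[[0,0,-0.2],[0,0,0]],[[0,0,-0.2],[0,0,0]],[[0,0,-0.1],[0,0,0]],[[0,0,-0.05],[0,0,0]],[[0,0,-0.03],[0,0,0]],[[0,0,-0.02],[0,0,0]],[[0,0,-0.02],[0,0,0]],[[0,0,0],[0,0,0]],[[0,0,0],[0,0,0]]])

```text
clock: 25.97
eef_pos: [0.4952, 0.3349, 0.124]
tcp_rot: [1.0, -0.0, 0.0, -0.0]
contact_force: [0.1, -0.7, -0.3]
grip_width: 0.0482
finger_force: 41.6
```

Emit:
send_rows(motion=[[[0,0,-0.02],[0,0,0]],[[0,0,-0.02],[0,0,0]],[[0,0,-0.02],[0,0,0]],[[0,0,-0.02],[0,0,0]],[[0,0,0],[0,0,0]],[[0,0,0],[0,0,0]]])

```text
clock: 26.47
eef_pos: [0.4951, 0.3349, 0.121]
tcp_rot: [1.0, -0.0, 0.0, -0.0]
contact_force: [-1.9, -1.9, 3.4]
grip_width: 0.0486
finger_force: 41.8
```

Seated. I'll release slowly, rise, and hold for a look.

Emit:
send_rows(motion=[[[0,0,0],[0,0,0]],[[0,0,0],[0,0,0]],[[0,0,0],[0,0,0]],[[0,0,0],[0,0,0]],[[0,0,0],[0,0,0]],[[0,0,0.3],[0,0,0]],[[0,0,0.6],[0,0,0]],[[0,0,0.7],[0,0,0]],[[0,0,0.6],[0,0,0]]], jaw=1)

```text
clock: 27.22
eef_pos: [0.4951, 0.3348, 0.2108]
tcp_rot: [1.0, -0.0, 0.0, -0.0]
contact_force: [1.2, -0.5, 0.4]
grip_width: 0.0852
finger_force: 0.0
```

Emit:
send_rows(motion=[[[0.2,-0.8,0],[0,0,0]],[[0.2,-0.8,0],[0,0,0]],[[0.2,-0.8,0],[0,0,0]],[[0.2,-0.8,0],[0,0,0]],[[0.2,-0.8,0],[0,0,0]],[[0,0,0],[0,0,0]]], jaw=0.75)

```text
clock: 27.72
eef_pos: [0.5366, 0.1697, 0.2097]
tcp_rot: [1.0, -0.002, 0.001, 0.001]
contact_force: [-0.0, -0.2, 0.4]
grip_width: 0.0641
finger_force: 0.0
```

```bash
python3 - <<'E'
from h import *
from m import H
print(robot.sense()["q"])
s=bottle("jar",.495,.335,.092)+[circ(*H,.092,.066)]
overlay("top",robot.get_image("top")[:,:,::-1].copy(),s,(95,150,205,250),4,"pics/e1.png")
overlay("side",robot.get_image("side")[:,:,::-1].copy(),s,(240,80,340,180),4,"pics/e2.png")
cv2.imwrite("pics/e.png",cv2.resize(np.hstack([cv2.imread("pics/e%d.png"%i)[:400,:400] for i in(1,2)]),None,fx=1,fy=1))
E
```

```text
metal [0.6015 0.0219] 0.0692
amber [ 0.5796 -0.1114] 0.0668
square [ 0.5329 -0.0328] 0.0668
jar [ 0.5982 -0.0472] 0.0
spill [0.5746 0.0105] [0.326 0.196 0.324 0.198]
steel [ 0.4619 -0.3327] [0.147 0.279 0.146 0.276]
yaw -0.1652775821565035 -0.08625513082397765 hot [0.49471806 0.33398368]
[ 0.21680648  0.03989986  1.62329441 -0.0024543   1.47722334  1.7925766 ]
```

View pics/e.png

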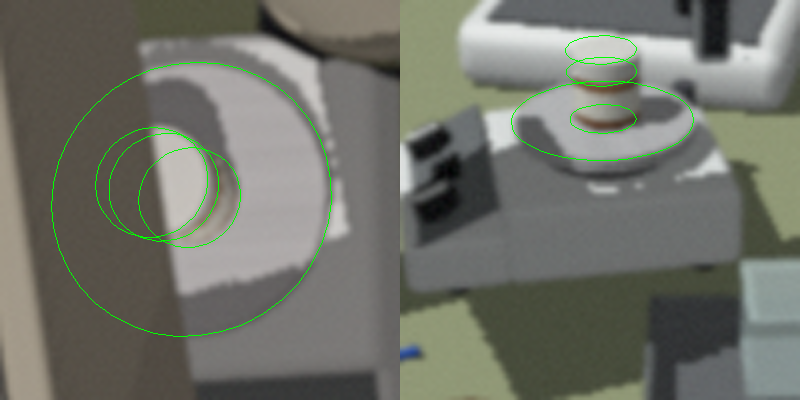

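The jar stands upright and centred on the plate, lid at side crop (602,50), matching the overlay. Now the bottles go back, metal first.

Emit:
send_rows(motion=[[[-0.2,-0.78,0],[0,0,0]],[[-0.25,-0.78,0],[0,0,0]],[[-0.25,-0.78,0],[0,0,0]],[[-0.25,-0.78,0],[0,0,0]],[[-0.25,-0.78,0],[0,0,0]],[[-0.25,-0.78,0],[0,0,0]],[[-0.25,-0.78,0],[0,0,0]],[[-0.25,-0.78,0],[0,0,0]],[[-0.25,-0.78,0],[0,0,0]],[[-0.25,-0.78,0],[0,0,0]],[[-0.25,-0.78,0],[0,0,0]],[[-0.25,-0.78,0],[0,0,0]]])

```text
clock: 28.82
eef_pos: [0.4171, -0.1999, 0.2093]
tcp_rot: [1.0, 0.001, 0.001, 0.0]
contact_force: [1.5, -0.7, -0.1]
grip_width: 0.0642
finger_force: 0.0
```

Emit:
send_rows(motion=[[[-0.25,-0.78,0],[0,0,0]],[[-0.25,-0.78,0],[0,0,0]],[[-0.25,-0.78,0],[0,0,0]],[[-0.25,-0.78,0],[0,0,0]],[[0,0,0],[0,0,0]],[[0,0,0],[0,0,0]],[[0,0,0],[0,0,0]]])

```text
clock: 29.4
eef_pos: [0.3778, -0.3235, 0.2087]
tcp_rot: [1.0, -0.0, 0.0, -0.0]
contact_force: [0.1, -0.4, -0.1]
grip_width: 0.064
finger_force: 0.0
```

Emit:
send_rows(motion=[[[-0.02,-0.07,-0.4],[0,0,0]],[[0,0,-0.5],[0,0,0]],[[0,0,-0.5],[0,0,0]],[[0,0,-0.4],[0,0,0]],[[0,0,-0.3],[0,0,0]],[[0,0,-0.19],[0,0,0]],[[0,0,0],[0,0,0]],[[0,0,0],[0,0,0]]])

```text
clock: 30.07
eef_pos: [0.3767, -0.3267, 0.1172]
tcp_rot: [1.0, 0.0, 0.0, -0.0]
contact_force: [-0.6, 0.0, 0.4]
grip_width: 0.0642
finger_force: 0.0
```

Emit:
send_rows(motion=[[[0,0,0],[0,0,0]],[[0,0,0],[0,0,0]],[[0,0,0],[0,0,0]],[[0,0,0],[0,0,0]],[[0,0,0],[0,0,0]],[[0,0,0],[0,0,0]],[[0,0,0],[0,0,0]],[[0,0,0],[0,0,0]]], jaw=0)

```text
clock: 30.73
eef_pos: [0.3769, -0.3277, 0.1182]
tcp_rot: [1.0, -0.0, 0.001, 0.001]
contact_force: [0.4, 2.0, 5.8]
grip_width: 0.0283
finger_force: 39.3
```

Emit:
send_rows(motion=[[[0,0,0.2],[0,0,0]],[[0,0,0.4],[0,0,0]],[[0,0,0.5],[0,0,0]],[[0,0,0.5],[0,0,0]],[[0,0,0.3],[0,0,0]],[[0,0,0.1],[0,0,0]],[[0,0,0],[0,0,0]]])

```text
clock: 31.32
eef_pos: [0.3766, -0.3277, 0.1979]
tcp_rot: [1.0, -0.0, 0.001, 0.001]
contact_force: [-0.0, 0.1, -3.6]
grip_width: 0.0287
finger_force: 40.2
```

Emit:
send_rows(motion=[[[0,0.2,0],[0,0,0]],[[0,0.4,0],[0,0,0]],[[0,0.55,0],[0,0,0]],[[0,0.55,0],[0,0,0]],[[0.2,0.6,0],[0,0,0]],[[0.3,0.6,0],[0,0,0]],[[0.4,0.6,0],[0,0,0]],[[0.45,0.55,0],[0,0,0]],[[0.5,0.55,0],[0,0,0]],[[0.5,0.55,0],[0,0,0]],[[0.5,0.55,0],[0,0,0]],[[0.5,0.55,0],[0,0,0]]])

```text
clock: 32.32
eef_pos: [0.5098, -0.0751, 0.1949]
tcp_rot: [1.0, -0.0, -0.001, -0.0]
contact_force: [0.9, -0.5, -2.5]
grip_width: 0.0284
finger_force: 40.2
```

Emit:
send_rows(motion=[[[0.5,0.5,0],[0,0,0]],[[0.5,0.5,0],[0,0,0]],[[0.5,0.45,0],[0,0,0]],[[0.5,0.4,0],[0,0,0]],[[0.4,0.3,0],[0,0,0]],[[0.25,0.2,0],[0,0,0]],[[0.1,0.1,0],[0,0,0]],[[0,0,0],[0,0,0]],[[0,0,0],[0,0,0]],[[0,0,0],[0,0,0]]])

```text
clock: 33.15
eef_pos: [0.6193, 0.0203, 0.1962]
tcp_rot: [1.0, -0.001, -0.001, 0.0]
contact_force: [-0.1, -0.2, -3.4]
grip_width: 0.0284
finger_force: 40.2
```

Emit:
send_rows(motion=[[[-0.25,0.04,0],[0,0,0]],[[-0.2,0,0],[0,0,0]],[[0,0,-0.3],[0,0,0]],[[0,0,-0.4],[0,0,0]],[[0,0,-0.5],[0,0,0]],[[0,0,-0.4],[0,0,0]],[[0,0,-0.15],[0,0,0]],[[0,0,-0.06],[0,0,0]],[[0,0,-0.04],[0,0,0]],[[0,0,-0.02],[0,0,0]],[[0,0,0],[0,0,0]],[[0,0,0],[0,0,0]]])

```text
clock: 34.15
eef_pos: [0.603, 0.0224, 0.1233]
tcp_rot: [1.0, -0.0, 0.001, 0.0]
contact_force: [0.2, 0.5, -4.2]
grip_width: 0.0282
finger_force: 40.2
```

Emit:
send_rows(motion=[[[-0.03,0,-0.05],[0,0,0]],[[0,0,-0.03],[0,0,0]],[[0,0,-0.02],[0,0,0]],[[0,0,-0.02],[0,0,0]],[[0,0,0],[0,0,0]],[[0,0,0],[0,0,0]]])

```text
clock: 34.65
eef_pos: [0.6022, 0.0225, 0.1193]
tcp_rot: [1.0, -0.0, 0.001, -0.0]
contact_force: [-2.4, 0.9, 6.4]
grip_width: 0.0283
finger_force: 41.3
```

Emit:
send_rows(motion=[[[0,0,0],[0,0,0]],[[0,0,0],[0,0,0]],[[0,0,0],[0,0,0]],[[0,0,0],[0,0,0]],[[0,0,0],[0,0,0]],[[0,0,0.3],[0,0,0]],[[0,0,0.6],[0,0,0]],[[0,0,0.7],[0,0,0]],[[0,0,0.5],[0,0,0]]], jaw=0.75)

```text
clock: 35.4
eef_pos: [0.6016, 0.0224, 0.2044]
tcp_rot: [1.0, -0.0, 0.001, 0.0]
contact_force: [0.7, 0.2, 0.6]
grip_width: 0.0641
finger_force: 0.0
```

Emit:
send_rows(motion=[[[-0.315,-0.8,0],[0,0,0]],[[-0.315,-0.8,0],[0,0,0]],[[-0.315,-0.8,0],[0,0,0]],[[-0.315,-0.8,0],[0,0,0]],[[-0.315,-0.8,0],[0,0,0]],[[-0.315,-0.8,0],[0,0,0]],[[-0.315,-0.8,0],[0,0,0]],[[-0.315,-0.8,0],[0,0,0]],[[-0.315,-0.8,0],[0,0,0]],[[-0.315,-0.8,0],[0,0,0]],[[-0.315,-0.8,0],[0,0,0]],[[-0.02,-0.09,0],[0,0,0]]])

```text
clock: 36.4
eef_pos: [0.4594, -0.3381, 0.2024]
tcp_rot: [1.0, -0.002, -0.0, 0.001]
contact_force: [-0.1, 0.9, 0.8]
grip_width: 0.0638
finger_force: 0.0
```

Emit:
send_rows(motion=[[[0,0,0],[0,0,0]],[[0,0,0],[0,0,0]],[[0,0,0],[0,0,0]]])

```text
clock: 36.65
eef_pos: [0.4622, -0.3322, 0.2017]
tcp_rot: [1.0, 0.0, 0.0, -0.0]
contact_force: [0.4, 1.2, -0.1]
grip_width: 0.064
finger_force: 0.0
```

Same descent to .117 (-2.12).

Emit:
send_rows(motion=[[[0,-0.02,-0.3],[0,0,0]],[[0,0,-0.5],[0,0,0]],[[0,0,-0.5],[0,0,0]],[[0,0,-0.4],[0,0,0]],[[0,0,-0.3],[0,0,0]],[[0,0,-0.12],[0,0,0]],[[0,0,0],[0,0,0]],[[0,0,0],[0,0,0]]])

```text
clock: 37.32
eef_pos: [0.462, -0.3338, 0.1168]
tcp_rot: [1.0, -0.0, 0.0, 0.0]
contact_force: [-0.3, 0.1, 0.7]
grip_width: 0.0641
finger_force: 0.0
```

Emit:
send_rows(motion=[[[0,0,0],[0,0,0]],[[0,0,0],[0,0,0]],[[0,0,0],[0,0,0]],[[0,0,0],[0,0,0]],[[0,0,0],[0,0,0]],[[0,0,0],[0,0,0]],[[0,0,0],[0,0,0]],[[0,0,0],[0,0,0]]], jaw=0)

```text
clock: 37.98
eef_pos: [0.4625, -0.3345, 0.1181]
tcp_rot: [1.0, -0.0, 0.001, 0.001]
contact_force: [-0.9, 0.6, 5.3]
grip_width: 0.0367
finger_force: 40.2
```

Emit:
send_rows(motion=[[[0,0,0.2],[0,0,0]],[[0,0,0.4],[0,0,0]],[[0,0,0.5],[0,0,0]],[[0,0,0.5],[0,0,0]],[[0,0,0.3],[0,0,0]],[[0,0,0.1],[0,0,0]],[[0,0,0],[0,0,0]]])

```text
clock: 38.57
eef_pos: [0.4622, -0.3345, 0.1977]
tcp_rot: [1.0, -0.0, 0.001, 0.001]
contact_force: [0.3, 0.8, -3.5]
grip_width: 0.0366
finger_force: 40.8
```

Emit:
send_rows(motion=[[[0,0.2,0],[0,0,0]],[[0.1,0.5,0],[0,0,0]],[[0.2,0.75,0],[0,0,0]],[[0.2,0.85,0],[0,0,0]],[[0.2,0.9,0],[0,0,0]],[[0.2,0.9,0],[0,0,0]],[[0.2,0.9,0],[0,0,0]],[[0.2,0.85,0],[0,0,0]],[[0.2,0.75,0],[0,0,0]],[[0.2,0.5,0],[0,0,0]],[[0.1,0.3,0],[0,0,0]],[[0,0.14,0],[0,0,0]]])

```text
clock: 39.57
eef_pos: [0.5332, -0.0303, 0.1949]
tcp_rot: [1.0, 0.001, -0.001, -0.0]
contact_force: [-0.4, 0.3, -3.2]
grip_width: 0.0365
finger_force: 41.0
```

Emit:
send_rows(motion=[[[0,0,0],[0,0,0]],[[0,0,-0.3],[0,0,0]],[[0,0,-0.4],[0,0,0]],[[0,0,-0.5],[0,0,0]],[[0,0,-0.4],[0,0,0]],[[0,0,-0.15],[0,0,0]],[[0,0,-0.06],[0,0,0]],[[0,0,-0.04],[0,0,0]],[[0,0,-0.02],[0,0,0]],[[0,0,0],[0,0,0]],[[0,0,0],[0,0,0]]])

```text
clock: 40.48
eef_pos: [0.5344, -0.0326, 0.1228]
tcp_rot: [1.0, -0.0, 0.001, 0.0]
contact_force: [0.2, -1.0, -2.0]
grip_width: 0.0366
finger_force: 40.9
```

Seated height is about .119.

Emit:
send_rows(motion=[[[0,0,-0.05],[0,0,0]],[[0,0,-0.03],[0,0,0]],[[0,0,-0.02],[0,0,0]],[[0,0,-0.02],[0,0,0]],[[0,0,0],[0,0,0]],[[0,0,0],[0,0,0]]])

```text
clock: 40.98
eef_pos: [0.5351, -0.0323, 0.1191]
tcp_rot: [1.0, -0.0, 0.002, 0.0]
contact_force: [-2.2, 2.0, 8.1]
grip_width: 0.0363
finger_force: 42.2
```

Emit:
send_rows(motion=[[[0,0,0],[0,0,0]],[[0,0,0],[0,0,0]],[[0,0,0],[0,0,0]],[[0,0,0],[0,0,0]],[[0,0,0],[0,0,0]],[[0,0,0.3],[0,0,0]],[[0,0,0.6],[0,0,0]],[[0,0,0.7],[0,0,0]],[[0,0,0.5],[0,0,0]]], jaw=0.75)

```text
clock: 41.73
eef_pos: [0.5341, -0.0325, 0.2039]
tcp_rot: [1.0, -0.0, 0.001, 0.0]
contact_force: [-0.9, 0.6, 1.0]
grip_width: 0.064
finger_force: 0.0
```

Emit:
send_rows(motion=[[[0.03,-0.7,0],[0,0,0]],[[0.03,-0.7,0],[0,0,0]],[[0.03,-0.7,0],[0,0,0]],[[0.03,-0.7,0],[0,0,0]],[[0.03,-0.7,0],[0,0,0]],[[0.03,-0.7,0],[0,0,0]],[[0.03,-0.7,0],[0,0,0]],[[0.03,-0.7,0],[0,0,0]],[[0.03,-0.7,0],[0,0,0]],[[0.03,-0.7,0],[0,0,0]],[[0.03,-0.7,0],[0,0,0]],[[0,0,0],[0,0,0]]])

```text
clock: 42.73
eef_pos: [0.546, -0.3453, 0.2015]
tcp_rot: [1.0, -0.002, 0.0, 0.001]
contact_force: [1.0, -0.2, 0.1]
grip_width: 0.064
finger_force: 0.0
```

Emit:
send_rows(motion=[[[0,0,0],[0,0,0]],[[0,0,0],[0,0,0]]])

```text
clock: 42.9
eef_pos: [0.5468, -0.3401, 0.2013]
tcp_rot: [1.0, -0.001, 0.0, -0.0]
contact_force: [0.2, 0.4, -0.7]
grip_width: 0.0642
finger_force: 0.0
```

Descend to .120 (-2.03).

Emit:
send_rows(motion=[[[0.01,0,-0.3],[0,0,0]],[[0,0,-0.5],[0,0,0]],[[0,0,-0.5],[0,0,0]],[[0,0,-0.4],[0,0,0]],[[0,0,-0.23],[0,0,0]],[[0,0,-0.1],[0,0,0]],[[0,0,0],[0,0,0]],[[0,0,0],[0,0,0]]])

```text
clock: 43.57
eef_pos: [0.5477, -0.3402, 0.1204]
tcp_rot: [1.0, -0.0, 0.0, 0.0]
contact_force: [-0.4, 0.4, 0.1]
grip_width: 0.0641
finger_force: 0.0
```

Emit:
send_rows(motion=[[[0,0,0],[0,0,0]],[[0,0,0],[0,0,0]],[[0,0,0],[0,0,0]],[[0,0,0],[0,0,0]],[[0,0,0],[0,0,0]],[[0,0,0],[0,0,0]],[[0,0,0],[0,0,0]],[[0,0,0],[0,0,0]]], jaw=0)

```text
clock: 44.23
eef_pos: [0.548, -0.3407, 0.1212]
tcp_rot: [1.0, -0.0, 0.001, 0.0]
contact_force: [0.7, 1.7, 6.7]
grip_width: 0.0328
finger_force: 39.6
```

Emit:
send_rows(motion=[[[0,0,0.2],[0,0,0]],[[0,0,0.4],[0,0,0]],[[0,0,0.5],[0,0,0]],[[0,0,0.5],[0,0,0]],[[0,0,0.3],[0,0,0]],[[0,0,0.1],[0,0,0]],[[0,0,0],[0,0,0]]])

```text
clock: 44.82
eef_pos: [0.5478, -0.3409, 0.201]
tcp_rot: [1.0, -0.0, 0.001, 0.001]
contact_force: [0.4, -0.2, -3.0]
grip_width: 0.033
finger_force: 40.1
```

Emit:
send_rows(motion=[[[0,0.2,0],[0,0,0]],[[0.11,0.45,0],[0,0,0]],[[0.1,0.65,0],[0,0,0]],[[0.1,0.7,0],[0,0,0]],[[0.1,0.75,0],[0,0,0]],[[0.1,0.75,0],[0,0,0]],[[0.1,0.75,0],[0,0,0]],[[0.1,0.65,0],[0,0,0]],[[0.1,0.45,0],[0,0,0]],[[0,0.25,0],[0,0,0]],[[0,0.12,0],[0,0,0]],[[0,0,0],[0,0,0]]])

```text
clock: 45.82
eef_pos: [0.579, -0.1107, 0.1986]
tcp_rot: [1.0, 0.0, -0.001, -0.0]
contact_force: [0.0, -1.3, -2.5]
grip_width: 0.0331
finger_force: 40.3
```

Emit:
send_rows(motion=[[[0,0,-0.3],[0,0,0]],[[0,0,-0.4],[0,0,0]],[[0,0,-0.5],[0,0,0]],[[0,0,-0.4],[0,0,0]],[[0,0,-0.15],[0,0,0]],[[0,0,-0.06],[0,0,0]],[[0,0,-0.04],[0,0,0]],[[0,0,-0.02],[0,0,0]],[[0,0,0],[0,0,0]],[[0,0,0],[0,0,0]]])

```text
clock: 46.65
eef_pos: [0.5804, -0.1119, 0.126]
tcp_rot: [1.0, -0.0, 0.001, 0.0]
contact_force: [0.1, -0.4, -1.9]
grip_width: 0.0332
finger_force: 40.2
```

Emit:
send_rows(motion=[[[0,0,-0.05],[0,0,0]],[[0,0,-0.03],[0,0,0]],[[0,0,-0.02],[0,0,0]],[[0,0,-0.02],[0,0,0]],[[0,0,0],[0,0,0]],[[0,0,0],[0,0,0]]])

```text
clock: 47.15
eef_pos: [0.5809, -0.1116, 0.1222]
tcp_rot: [1.0, -0.0, 0.002, 0.0]
contact_force: [-1.6, 1.3, 6.8]
grip_width: 0.0331
finger_force: 41.1
```

Release, rise and withdraw to the right.

Emit:
send_rows(motion=[[[0,0,0],[0,0,0]],[[0,0,0],[0,0,0]],[[0,0,0],[0,0,0]],[[0,0,0],[0,0,0]],[[0,0,0],[0,0,0]],[[0,0,0.3],[0,0,0]],[[0,0,0.6],[0,0,0]],[[0,0,0.7],[0,0,0]],[[0,0,0.7],[0,0,0]],[[0,0,0.2],[0,0,0]]], jaw=0.75)

```text
clock: 47.98
eef_pos: [0.5819, -0.1122, 0.2266]
tcp_rot: [1.0, -0.0, 0.004, 0.001]
contact_force: [1.6, 0.0, 2.0]
grip_width: 0.064
finger_force: 0.0
```

Emit:
send_rows(motion=[[[-0.3,-0.7,0],[0,0,0]],[[-0.3,-0.7,0],[0,0,0]],[[-0.3,-0.7,0],[0,0,0]],[[-0.3,-0.7,0],[0,0,0]],[[-0.3,-0.7,0],[0,0,0]],[[-0.3,-0.7,0],[0,0,0]],[[-0.3,-0.7,0],[0,0,0]],[[-0.3,-0.7,0],[0,0,0]],[[-0.3,-0.7,0],[0,0,0]],[[0,0,0],[0,0,0]],[[0,0,0],[0,0,0]]])

```text
clock: 48.9
eef_pos: [0.4708, -0.365, 0.2203]
tcp_rot: [1.0, -0.002, 0.0, -0.0]
contact_force: [0.4, -0.6, 0.2]
grip_width: 0.0643
finger_force: 0.0
```

```bash
python3 - <<'E'
from h import *
from m import sh,P
A=robot.get_image("top")[:,:,::-1].copy()
s=sh[:-3]
s=[x for k in("amber","metal","square") for x in bottle(k,*P[k],.005,-.165)]+bottle("jar",.495,.334,.092)+[sh[-3],sh[-1]]
overlay("top",A,s,(95,95,405,285),2.5,"pics/z.png")
E
```

```text
metal [0.6015 0.0219] 0.0692
amber [ 0.5796 -0.1114] 0.0668
square [ 0.5329 -0.0328] 0.0668
jar [ 0.5982 -0.0472] 0.0
spill [0.5746 0.0105] [0.326 0.196 0.324 0.198]
steel [ 0.4619 -0.3327] [0.147 0.279 0.146 0.276]
yaw -0.1652775821565035 -0.08625513082397765 hot [0.49471806 0.33398368]
```

View pics/z.png

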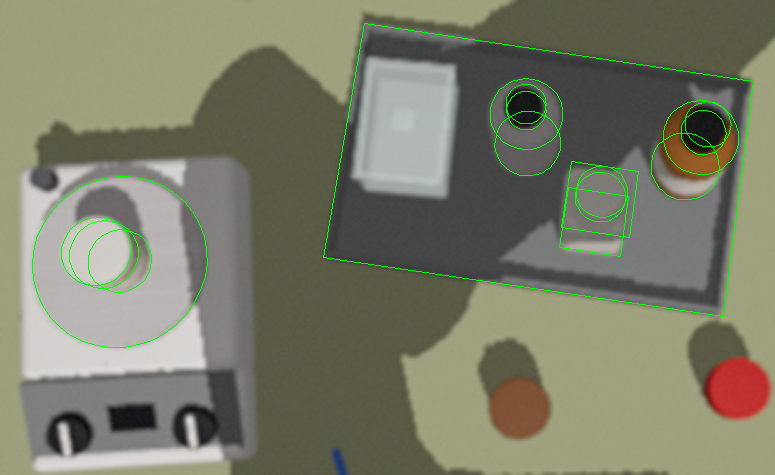

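The metal (525,107), square (600,195) and amber (703,128) caps all lie on their starting outlines. The jar is centred on the hotplate at (100,250) and the dish is unmoved.

```bash
python3 -c "
from bench import robot
print(robot.hand_in())"
```

```text
the job is handed in; nothing more can be done
None
```

The job is handed in: the final top view shows the jar upright in the middle of the hotplate, all three bottles back upright on their starting spots and the dish unmoved, at about 49 s; hand-in gave no verdict.

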